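Hang the vial holder on the slotted upright

TASK

Hang the blue bracket on the small slotted stand: feed its two hooks into the two uppermost slots (the pair between the blue stripes) and press it down until the catch inside snaps shut and the bracket is fully home, without forcing it. Then let go of it and stand the dark vial in the bracket's cup. Leave the other things on the bench where they are.

Things in the scene. Friction and masses are not known exactly. Their poses are not given: they have to be found in the camera images.
- stand: Fixed stand: grey base plate 120 x 130 x 12 mm (reaching 35 mm in front of the strip), aluminium channel column 60 mm wide, 162 mm high, holding an upright steel strip with slots, 48 mm wide, 4 mm thick, hollow behind. Origin on the bench below the middle of the strip's front face, which is the plane x = 0; x points into the stand, away from the robot, z up.
- top_slot (a point): On the stand: middle of the lower edge of the top slot, on the strip's face, nominally 125 mm above the bench. The strip is clamped up to 9 mm higher or lower than that, which is not measured; it stays put in use. Three slots on the middle line, one every 32 mm down, each 12 mm wide, 21 mm high; the strip ends 31 mm above this point. Thin blue stripes flank the two top slots.
- home (a point): On the stand (axes as the stand's), on the strip's face, 79 mm above the bench: where the bracket's origin is when it is fully home in the two top slots, if the strip is at its nominal height. The true home is up to 9 mm higher or lower, as the strip is.
- bracket: Loose blue bracket, about 150 g, upright on the bench. Origin: lower edge, mid-width, of the flat face of its flange that carries the hooks; x points from cup to hooks (the way they are pushed in), z up. Flange 36 mm wide, 58 high, 6 thick (x -6 to 0); then an upright web, 10 mm thick along y, to grip (x -53 to -5 mm, z 8 to 72 mm); a cup at the end.
- upper_hook (a point): On the bracket: underside of the upper hook's neck at the flange (bracket z = 46 mm; the lower hook's is at 14 mm). Hooks are steel, 8 mm wide, stick out 10 mm, and are 18 mm high: neck 6 mm, blade hanging 12 mm below it with a rounded foot; gap from flange to blade 5 mm. Play in a slot: 3 mm up and down, 4 mm sideways. When home, necks rest on the slots' lower edges.
- grip (a point): On the bracket: point to grip it, mid-thickness of the web, bracket x = -31 mm, 58 mm above the underside, 14 mm below the web's top edge. Hooks go in along x until the flange meets the strip (bracket 12 to 15 mm above home), then straight down until it stops firmly. More than 25 N between bracket and stand counts as forcing it.
- cup_floor (a point): On the bracket: middle of the cup's inner floor, bracket x = -86 mm, 4 mm above the underside. The cup is about 45 mm wide inside (48 at the rim), 22 mm deep, its rim 26 mm above the bracket's underside, 54 mm wide outside.
- catch (a joint): Sprung catch (steel roller) in the stand behind the strip, under the top slot, m: 0 when it stands out (nothing there), 0.002 to 0.003 while the upper hook's foot pushes past it, from 11 mm above home down to the last 2 to 3 mm, and about 0.001 once it has snapped in over the foot, at home. Passing it takes some 3 to 7 N of downward push; bracket and vial do not pass it by their own weight.
- vial: Small dark reagent vial with a white cap, about 40 g, standing on the bench: body 33 mm in diameter and 57 mm high, cap 24 mm in diameter, 73 mm high in all. Origin at the centre of its underside, z up.
- dropper: Bystander: small pinkish vial with a white cap, 25 mm in diameter, 66 mm high. Origin under its centre.
- timer: Bystander: white bench timer, 62 x 66 x 18 mm, lying flat. Origin under its centre.
- slides: Bystander: blue slide box, 32 x 82 x 30 mm (long along its y). Origin under its centre.
- marker: Bystander: white and blue marker pen, 128 mm long (along its y), 15 mm thick, lying. Origin under its centre.
Things that resemble listed ones, but are neither listed nor needed, are in the scene too. Leave any purple look-alike of the vial alone.

How it is judged:
On the way:
1. the bracket hangs fully home in the two top slots with the catch shut, let go, the cup still empty (x of bracket in the frame of home above -0.0025 m and z of bracket in the frame of home between -0.0105 and 0.0105 m and angle between the x axis of bracket and the x axis of stand, either way round below 0.12 rad and value of joint catch between 0.0005 and 0.0016 m and contact force between bracket and the fingers below 0.05 N and distance between vial and cup_floor above 0.06 m), for 0.2 s.
At the end, for the whole second after the job is handed in: Bracket in the two top slots: flange within 2.5 mm of the strip, within 10.5 mm of nominal home height, in line within 0.12 rad, catch shut (0.5 to 1.6 mm). Vial on the cup's floor (8 mm off centre, 6 mm in height, 0.2 rad tilt at most). Both released, at rest (x of bracket in the frame of home above -0.0025 m and z of bracket in the frame of home between -0.0105 and 0.0105 m and angle between the x axis of bracket and the x axis of stand, either way round below 0.12 rad and value of joint catch between 0.0005 and 0.0016 m and contact force between bracket and the fingers below 0.05 N and horizontal distance between vial and cup_floor below 0.008 m and z of vial in the frame of cup_floor between -0.003 and 0.006 m and angle between vial's own z axis and vertical below 0.2 rad and linear speed of each of vial, bracket below 0.02 m/s); the robot touches nothing.
It fails at once if the bracket is forced: more than 25 N between bracket and stand while the fingers are on it (contact force between bracket and stand above 25 N and contact force between bracket and the fingers above 0.5 N).
It fails at once if a bystander is moved by more than 15 mm (distance of any of dropper, timer, slides, marker from where it was at the start of the episode above 0.015 m).
It also fails if it takes over 72 s, if anything falls off the work surface, if the arm or the gripper's body presses on something with over 40 N, if the wrist force passes 120 N, or if a joint passes its speed limit or range.

ROBOT

A 6-joint arm with a two-finger parallel gripper is mounted at the origin on a cart in front of the work surface, level with it; the furniture and walls round the work are solid. World frame = base frame: x ahead of the robot, y to its left, z up, the work surface at z = 0. Lengths are in m, angles in rad, forces in N, time in s.
With the tool pointing down it reaches from about 0.3 to 1 m from the base axis. Payload 5.1 kg.
Tool frame: the origin (TCP) lies midway between the tips of the shut fingers; the grasp point (between the pads) lies bot.grip_depth behind it (bot.grip_depth is the distance from the TCP to the grasp point, in m); z points along the fingers, y is the line along which they close (so a half turn about z gives the same grasp; the last joint's range is limited). The gripper opens to 95 mm and grips with 3 to 60 N. Pads are 20 mm wide; open, the fingers measure 119 mm over their backs; the gripper's body (75 mm by 180 mm) begins 59 mm behind the grasp point.
Start: joints at [-1.332, 0.124, 1.65, -0, 1.367, -0.083], TCP at [0.206, -0.617, 0.215] pointing down, gripper open.
Joint ranges: [-2.61, 2.61], [-1.02, 2.33], [0.03, 2.71], [-1.35, 4.49], [0.32, 2.68], [-2.91, 2.91]. Speed limits (rad/s): [2.57, 2.57, 3.14, 3.14, 3.14, 3.14].

INTERFACE

Orientations are given as [roll, pitch, yaw] about the fixed x, y, z axes, in that order (R = Rz(yaw) Ry(pitch) Rx(roll)).
In Python, from bench import status, eyes, job, bot gives the robot as it stands.
- The arm moves only by the tool move_arm, never from a script. Its arguments are lists of equal length, an entry for each row: "xyz": the shift along the tool's x, y, z in m, a list of three; "twist": the turn, a rotation vector about the tool's x, y, z in degrees, a list of three; "fingers": the closure in counts, from 0 (fully open) to 255 (shut). A call has 1 to 8 rows; each row shifts and turns the commanded pose from where the row before left it, along the tool's axes as they then stand; what a row does not reach is not made up. A row lasts 1/8 s, in which the tool goes at most 62.5 mm and 10.7 degrees, less where a joint would pass 70% of its speed; a pose out of reach is approached as far as the arm can. A call with a gripper value outside its range is refused whole. The fingers move at their own pace and stop on an object; "newtons" is the grip in N (left out, the last holds). Time passes only in rows, so rows that do not move let the fingers close. It gives the time, the measured TCP pose, the force, the opening and the grip force at its end, in the units of the state.
- status.state(): the state, without advancing time (a new reading comes with each control period).
- eyes.grab_frame(name): name is "scene" or "top" or "wrist"; returns a dict with "pixels" (384x512x3 uint8, red, green, blue), "range_z" (384x512 float32, m along the optical axis (not along the pixel's ray), 0 where there is no reading), "fov_y" (degrees; the focal length in pixels is half the picture's height over the tangent of half this angle, whatever the lens; pixels are square), "cx", "cy" (the principal point, pixels), "rvec" (rotation vector, rad) and "tvec" (3), from world to camera coordinates, as OpenCV has them. Camera axes: x right, y down, z forward; pixel columns grow to the right and rows downward; lengths in m; the calibration is good to about 2 mm. A picture is of the moment at which its call begins.
- job.sign_off(): hands the job in; it is judged then, once.
The state is a dict: "time_s": time; "joint_positions": joint angles; "qd": joint speeds; "tau": joint torques, N m; "eef_pos": TCP position; "orientation": TCP orientation; "wrist_force": force on the tool from outside, world axes, zero at the start; "wrist_torque": the same for the moment, N m; "gripper_width": finger opening in m; "finger_force": force on a finger pad.
Only numpy, scipy, OpenCV 4.12 (cv2) and the standard library are available. Lean on these libraries where they do the work, as an engineer would, in place of code of your own. Each camera call takes 0.05 s, during which the arm holds its last target. There are 200 camera calls.

## Working session

There is one attempt and no reset: what is moved stays moved. The work goes in short steps, Python scripts to look and compute and a tool call to move; the robot and the scene stay as the last step left them, time stands still between calls to the robot, and variables do not carry over. Pictures are saved under pics/ and viewed, at most 10 in all, crops included, and the job is handed in when it is done.

Besides the shell and the picture viewer there is one more tool, called after "Call:" as a command line: name --argument value ..., lists and objects as JSON in quotes. move_arm: Moves the arm, as the interface text tells. Its arguments: {"type":"object","properties":{"xyz":{"type":"array"},"twist":{"type":"array"},"fingers":{"type":"array"},"newtons":{"type":"number"}},"required":["xyz","twist","fingers"]}

```bash
mkdir -p pics; cat > h.py <<'E'
import numpy as np, cv2, pickle
from bench import status, eyes, job, bot
def grab(n):
    f=eyes.grab_frame(n); pickle.dump(f,open(f'pics/{n}.pkl','wb')); return f
def load(n): return pickle.load(open(f'pics/{n}.pkl','rb'))
def cloud(f):
    h,w=f['range_z'].shape; F=h/2/np.tan(np.radians(f['fov_y'])/2)
    v,u=np.mgrid[:h,:w]; z=f['range_z']
    c=np.dstack([(u-f['cx'])/F*z,(v-f['cy'])/F*z,z])
    R=cv2.Rodrigues(np.array(f['rvec'],float))[0]
    p=(c-np.array(f['tvec']).ravel())@R
    p[z==0]=np.nan
    return p
def save(f,name,crop=None,s=1):
    im=f['pixels'][...,::-1]
    if crop: a,b,c,d=crop; im=im[b:d,a:c]
    cv2.imwrite('pics/'+name,cv2.resize(im,None,fx=s,fy=s,interpolation=cv2.INTER_CUBIC))
E
python3 - <<'E'
from h import *
print(status.state(), bot.grip_depth)
a=grab('scene');b=grab('top')
save(a,'s.png',s=1.5);save(b,'t.png',s=1.5)
E
```

```text
{'time_s': 0.0, 'joint_positions': array([-1.33159745e+00,  1.24512077e-01,  1.65167844e+00, -4.12365977e-05,
        1.36748007e+00, -8.25767028e-02]), 'qd': array([ 6.94000868e-04, -3.51064583e-04,  8.44646772e-04, -5.22337348e-04,
       -2.63681592e-05,  1.08422497e-04]), 'tau': array([-1.90937681e-03, -4.17604637e+01, -3.59933245e+01,  7.72706419e-02,
        4.93108621e-02, -1.67447765e-04]), 'eef_pos': array([ 0.2053862 , -0.61602044,  0.21337991]), 'orientation': array([-3.13951847e+00, -1.31161430e-04,  3.21783809e-01]), 'wrist_force': array([-0.30706075,  0.36524043,  0.85277803]), 'wrist_torque': array([ 0.06070003,  0.01728964, -0.00673007]), 'finger_force': 0.0, 'gripper_width': 0.09524144269710588} 0.0188
```

View pics/s.png

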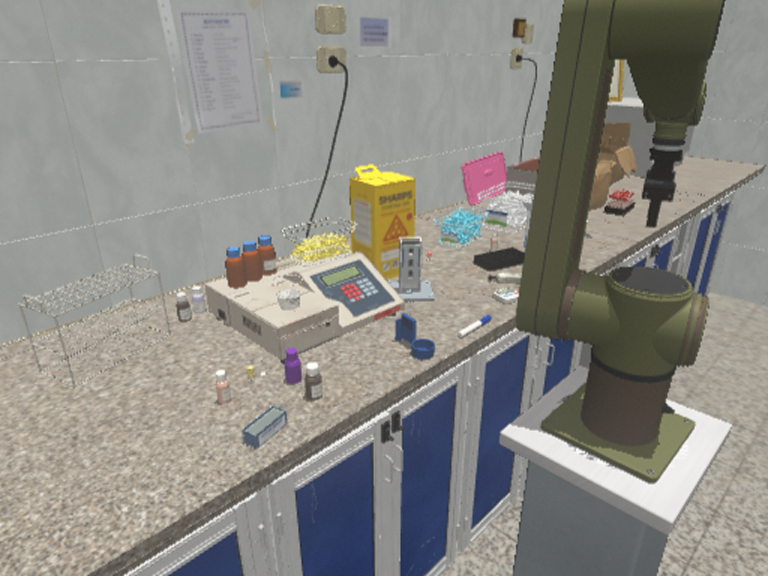

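View pics/t.png

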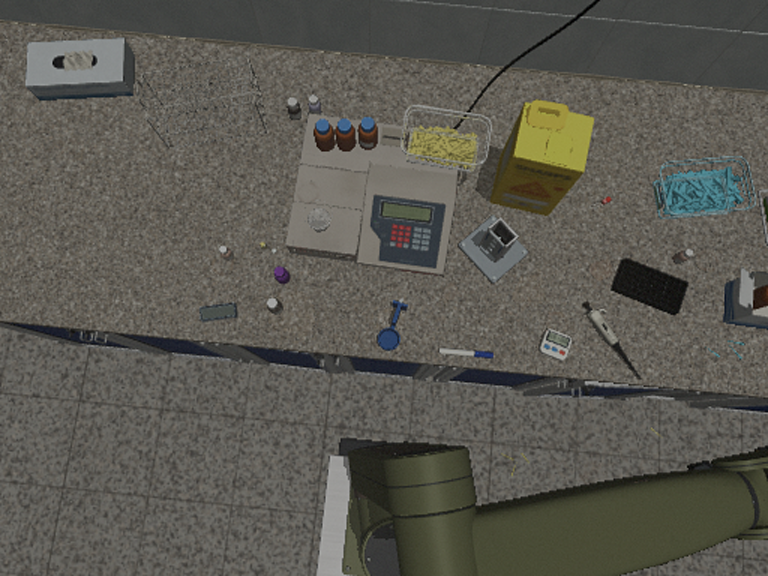

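The scene picture shows the bracket near (410,337) (top view (392,325)), the dark vial at (314,380) (top (272,305)), the purple look-alike at (292,366), and the stand at (410,270) (top (494,247)).

```bash
python3 - <<'E'
from h import *
for n,bx,vx,sx in [('top',(250,195,280,237),(170,190,195,215),(303,140,355,190)),('scene',(255,205,295,243),(200,238,220,270),(260,150,290,202))]:
    f=load(n);p=cloud(f);im=f['pixels'].astype(int)
    def sub(b): return p[b[1]:b[3],b[0]:b[2]].reshape(-1,3), im[b[1]:b[3],b[0]:b[2]].reshape(-1,3)
    q,c=sub(bx); m=(c[:,2]>c[:,0]*1.6)&(q[:,2]>0.008)
    q=q[m]; print(n,'bracket',m.sum())
    for lo,hi in [(0.008,.022),(.022,.032),(.032,.056),(.056,.064),(.064,.08)]:
        k=q[(q[:,2]>lo)&(q[:,2]<hi)]
        if len(k): print(lo,len(k),k.mean(0).round(4),k.min(0).round(3),k.max(0).round(3))
    q,c=sub(vx); k=q[q[:,2]>.02]; print('vial',len(k),np.nanmedian(k,0).round(4),np.nanmin(k,0).round(3),np.nanmax(k,0).round(3))
    k=q[q[:,2]>.065]; print(' cap',len(k),k.mean(0).round(4))
    q,c=sub(sx); k=q[q[:,2]>.1]; print('stand',len(k),np.nanmin(k,0).round(3),np.nanmax(k,0).round(3))
    k=q[q[:,2]>.14]; print(cv2.minAreaRect(k[:,:2].astype('f4')) if len(k)>3 else 0)
    k=q[(q[:,2]>.006)&(q[:,2]<.02)]; print('base',cv2.minAreaRect(k[:,:2].astype('f4')) if len(k)>3 else 0,len(k))
save(load('top'),'tc.png',(225,130,375,242),5)
save(load('scene'),'sc.png',(190,150,310,280),4.5)
E
```

```text
top bracket 120
0.008 29 [0.4304 0.0517 0.0131] [0.399 0.027 0.008] [0.454 0.073 0.022]
0.022 34 [0.425  0.0533 0.0258] [0.401 0.026 0.022] [0.459 0.077 0.031]
0.032 9 [0.5011 0.0398 0.0489] [0.459 0.024 0.036] [0.512 0.05  0.056]
0.056 8 [0.5044 0.0297 0.0592] [0.5   0.017 0.057] [0.509 0.046 0.063]
0.064 40 [0.4808 0.0391 0.0717] [0.457 0.031 0.064] [0.503 0.048 0.077]
vial 84 [0.4713 0.323  0.0604] [0.458 0.311 0.023] [0.49  0.341 0.078]
 cap 39 [0.4752 0.3273 0.0724]
stand 291 [ 0.636 -0.209  0.102] [ 0.702 -0.144  0.168]
((0.6701622009277344, -0.17783483862876892), (0.06136346980929375, 0.04214095324277878), 47.27732849121094)
base ((0.6770985126495361, -0.1844225823879242), (0.1821666955947876, 0.19523204863071442), 7.784522533416748) 722
scene bracket 181
0.008 98 [0.4394 0.0495 0.0159] [0.401 0.024 0.009] [0.511 0.078 0.022]
0.022 33 [0.4388 0.0522 0.0247] [0.401 0.025 0.022] [0.51  0.079 0.031]
0.032 25 [0.4986 0.0465 0.0434] [0.46  0.04  0.032] [0.511 0.053 0.055]
0.056 5 [0.4799 0.0466 0.0577] [0.459 0.037 0.056] [0.511 0.051 0.062]
0.064 20 [0.48   0.0408 0.0694] [0.46  0.031 0.067] [0.506 0.049 0.072]
vial 196 [0.4687 0.3336 0.0455] [0.459 0.308 0.02 ] [0.543 0.345 0.073]
 cap 39 [0.4747 0.3291 0.0701]
stand 419 [ 0.636 -0.31   0.1  ] [ 0.788 -0.143  0.165]
((0.7306315898895264, -0.21934859454631805), (0.07386017590761185, 0.19224347174167633), 48.98722457885742)
base ((0.7545639872550964, -0.2795695662498474), (0.12673094868659973, 0.3788418173789978), 40.98690414428711) 263
```

View pics/tc.png

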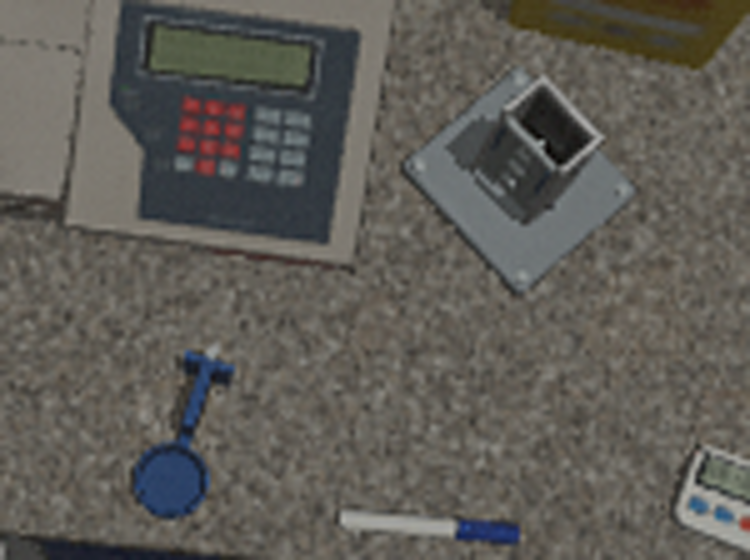

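View pics/sc.png

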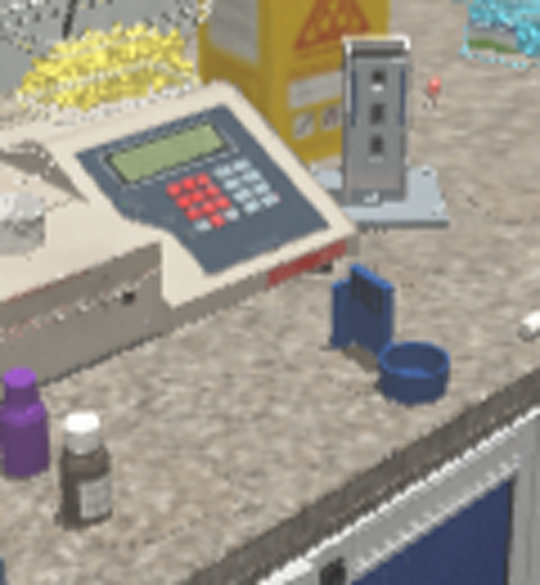

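The crops show the base plate corners in tc at (403,165), (522,68), (633,190) and (522,292). The strip has three slots, facing near-left. The bracket's hooks point away from the robot, and its cup is at (170,480).

```bash
cat >> h.py <<'E'
def ray(f,u,v):
    h=f['pixels'].shape[0]; F=h/2/np.tan(np.radians(f['fov_y'])/2)
    R=cv2.Rodrigues(np.array(f['rvec'],float))[0]
    d=R.T@np.array([(u-f['cx'])/F,(v-f['cy'])/F,1]); o=-R.T@np.array(f['tvec']).ravel()
    return o,d
def atz(f,u,v,z):
    o,d=ray(f,u,v); return o+d*(z-o[2])/d[2]
def onplane(f,u,v,p0,n):
    o,d=ray(f,u,v); return o+d*(np.dot(p0-o,n)/np.dot(d,n))
def steps(target,yaw=None):
    """shift in the tool axes from measured TCP to target, and turn about tool z (deg)"""
    from scipy.spatial.transform import Rotation as Ro
    s=status.state(); R=Ro.from_euler('xyz',s['orientation']).as_matrix()
    print('tcp',s['eef_pos'].round(4),'rpy',s['orientation'].round(4))
    print('shift tool',(R.T@(np.array(target)-s['eef_pos'])).round(4))
    if yaw is not None:
        Rt=Ro.from_euler('xyz',[np.pi,0,yaw]).as_matrix()
        print('twist',np.degrees(Ro.from_matrix(R.T@Rt).as_rotvec()).round(2),'shift after twist',(Rt.T@(np.array(target)-s['eef_pos'])).round(4))
E
python3 - <<'E'
from h import *
t=load('top')
c=[atz(t,225+u/5,130+v/5,.012) for u,v in [(403,165),(522,68),(633,190),(522,292)]]
c=np.array(c)[:,:2]; print(c.round(4))
for i in range(4):
    d=c[(i+1)%4]-c[i]; print(np.linalg.norm(d).round(4),np.degrees(np.arctan2(d[1],d[0])).round(2))
print('mean',c.mean(0))
for n,b in [('scene',(266,160,282,192)),('top',(322,155,338,175))]:
    f=load(n);p=cloud(f)[b[1]:b[3],b[0]:b[2]].reshape(-1,3); p=p[(p[:,2]>.03)&(p[:,2]<.155)]
    best=0
    rng=np.random.default_rng(0)
    for a in np.radians(np.arange(-60,-30,.25)):
        s=p[:,0]*np.cos(a)+p[:,1]*np.sin(a); 
        for o in np.arange(s.min(),s.max(),.001):
            k=(abs(s-o)<.0015).sum()
            if k>best: best=k;ba=(a,o)
    print(n,len(p),best,np.degrees(ba[0]),ba[1])
steps([.478,.041,.25],-.21)
E
```

```text
[[ 0.673  -0.0962]
 [ 0.7559 -0.1781]
 [ 0.6712 -0.265 ]
 [ 0.5868 -0.1893]]
0.1165 -44.63
0.1214 -134.27
0.1134 138.06
0.1268 47.21
mean [ 0.671712   -0.18215856]
scene 438 128 -42.0 0.6000828210925111
top 227 123 -42.75 0.593061397276496
tcp [ 0.2054 -0.6161  0.2135] rpy [-3.1397e+00 -1.0000e-04  3.2180e-01]
shift tool [ 0.4664 -0.5372 -0.0354]
twist [-1.100e-01  2.000e-02  3.047e+01] shift after twist [ 0.1296 -0.6995 -0.0365]
```

Call:
move_arm --xyz '[[0,0,-0.04],[0,0,0],[0,0,0],[0.03,-0.06,0],[0.02,-0.06,0],[0.02,-0.06,0],[0.02,-0.06,0],[0.02,-0.06,0]]' --twist '[[0,0,7.5],[0,0,7.5],[0,0,7.5],[0,0,8],[0,0,0],[0,0,0],[0,0,0],[0,0,0]]' --fingers '[0,0,0,0,0,0,0,0]'

```text
time_s: 1.1
eef_pos: [0.3648, -0.3454, 0.2542]
orientation: [-3.141, 0.0, -0.211]
wrist_force: [0.2, 0.1, -0.0]
gripper_width: 0.095
finger_force: 0.0
```

```bash
python3 - <<'E'
from h import *
steps([.478,.041,.25],-.21)
E
```

```text
tcp [ 0.3648 -0.3454  0.2542] rpy [-3.1412e+00  1.0000e-04 -2.1100e-01]
shift tool [ 0.0298 -0.4016  0.0044]
twist [-0.02  0.01 -0.06] shift after twist [ 0.0302 -0.4016  0.0042]
```

Call:
move_arm --xyz '[[0.005,-0.06,0],[0.005,-0.06,0],[0.005,-0.06,0],[0.005,-0.06,0],[0.005,-0.06,0],[0.005,-0.06,0],[0,-0.03,0],[0,0,0]]' --twist '[[0,0,0],[0,0,0],[0,0,0],[0,0,0],[0,0,0],[0,0,0],[0,0,0],[0,0,0]]' --fingers '[0,0,0,0,0,0,0,0]'

```text
time_s: 2.1
eef_pos: [0.4749, 0.0293, 0.2541]
orientation: [3.141, 0.001, -0.207]
wrist_force: [-0.6, -0.0, -0.6]
gripper_width: 0.0948
finger_force: 0.0
```

```bash
python3 - <<'E'
from h import *
f=grab('wrist'); save(f,'w1.png',s=1.5)
print(f['rvec'],f['tvec'],f['fov_y'])
steps([.478,.041,.25],-.21)
p=cloud(f); im=f['pixels'].astype(int)
m=(im[...,2]>im[...,0]*1.6)&(p[...,2]>.066)&(p[...,2]<.078)&(abs(p[...,0]-.48)<.05)&(abs(p[...,1]-.04)<.05)
k=p[m]; print(len(k),k.mean(0),cv2.minAreaRect(k[:,:2].astype('f4')))
m=(im[...,2]>im[...,0]*1.6)&(p[...,2]>.022)&(p[...,2]<.03)&(abs(p[...,0]-.43)<.05)&(abs(p[...,1]-.05)<.05)
k=p[m]; print(len(k),cv2.minEnclosingCircle(k[:,:2].astype('f4')) if len(k)>3 else 0)
E
```

```text
[-1.84629031  2.27396291  0.34763363] [0.12499809 0.39224537 0.5681235 ] 63.30259049869836
tcp [0.4748 0.0281 0.2541] rpy [ 3.1409e+00  1.0000e-03 -2.0850e-01]
shift tool [ 0.0005 -0.0133  0.0041]
twist [0.04 0.06 0.09] shift after twist [ 0.0005 -0.0133  0.0041]
319 [0.48369824 0.03466691 0.07217162] ((0.48350459337234497, 0.03528668358922005), (0.009421062655746937, 0.04623604565858841), 77.83816528320312)
207 ((0.42756861448287964, 0.04712948575615883), 0.0266219861805439)
```

View pics/w1.png

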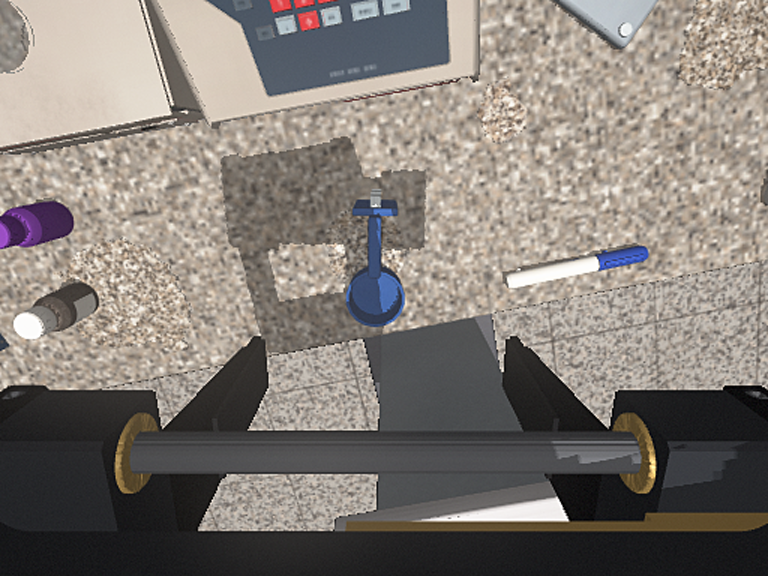

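The wrist picture has the bracket web at (375,245) and the cup at (375,297). It sits 5 mm off the fixed cameras in y, so I'll re-measure with the arm at rest.

Call:
move_arm --xyz '[[0,-0.012,0.02],[0,0,0.02],[0,0,0],[0,0,0]]' --twist '[[0,0,0],[0,0,0],[0,0,0],[0,0,0]]' --fingers '[0,0,0,0]'

```text
time_s: 2.65
eef_pos: [0.4775, 0.0389, 0.2144]
orientation: [3.141, 0.001, -0.211]
wrist_force: [-0.2, 0.3, 0.8]
gripper_width: 0.0953
finger_force: 0.0
```

```bash
cat > m.py <<'E'
from h import *
f=grab('wrist')
p=cloud(f); im=f['pixels'].astype(int)
m=(im[...,2]>im[...,0]*1.6)&(p[...,2]>.066)&(p[...,2]<.078)&(abs(p[...,0]-.48)<.05)&(abs(p[...,1]-.04)<.05)
k=p[m]; print(len(k),k.mean(0),cv2.minAreaRect(k[:,:2].astype('f4')))
m=(im[...,2]>im[...,0]*1.6)&(p[...,2]>.022)&(p[...,2]<.03)&(abs(p[...,0]-.43)<.05)&(abs(p[...,1]-.05)<.05)
k=p[m]; print(len(k),cv2.minEnclosingCircle(k[:,:2].astype('f4')) if len(k)>3 else 0)
m=(abs(p[...,0]-.475)<.025)&(abs(p[...,1]-.329)<.025)&(p[...,2]>.066)&(p[...,2]<.08)
print('cap',m.sum(),p[m].mean(0))
steps([.48,.04,.2],-.21)
E
python3 m.py
```

```text
401 [0.4837002  0.03521435 0.07216469] ((0.48281821608543396, 0.03560476005077362), (0.009540611878037453, 0.04758002981543541), 77.70536804199219)
241 ((0.427839994430542, 0.04828048497438431), 0.026920169591903687)
cap 315 [0.47752693 0.3178604  0.07151089]
tcp [0.4779 0.039  0.215 ] rpy [-3.1415e+00 -7.0000e-04 -2.1130e-01]
shift tool [ 0.0019 -0.0014  0.015 ]
twist [-0.   -0.04 -0.07] shift after twist [ 0.0019 -0.0014  0.015 ]
```

Call:
move_arm --xyz '[[0.0025,0.001,0.03],[0,0,0.03],[0,0,0.03],[0,0,0.03],[0,0,0.03],[0,0,0.026],[0,0,0],[0,0,0]]' --twist '[[0,0,0.2],[0,0,0],[0,0,0],[0,0,0],[0,0,0],[0,0,0],[0,0,0],[0,0,0]]' --fingers '[0,0,0,0,0,0,0,0]'

```text
time_s: 3.7
eef_pos: [0.4811, 0.0378, 0.0402]
orientation: [-3.141, -0.002, -0.214]
wrist_force: [-0.5, -0.1, 0.6]
gripper_width: 0.0952
finger_force: 0.0
```

Call:
move_arm --xyz '[[0,0,0],[0,0,0],[0,0,0],[0,0,0],[0,0,0],[0,0,0],[0,0,0],[0,0,0]]' --twist '[[0,0,0],[0,0,0],[0,0,0],[0,0,0],[0,0,0],[0,0,0],[0,0,0],[0,0,0]]' --fingers '[60,120,160,190,210,225,240,255]' --newtons 40

```text
time_s: 4.7
eef_pos: [0.4798, 0.0379, 0.0386]
orientation: [3.142, 0.0, -0.214]
wrist_force: [-0.3, -1.5, -0.2]
gripper_width: 0.0206
finger_force: 0.0
```

```bash
python3 - <<'E'
from h import *
print(status.state()['gripper_width'],status.state()['finger_force'])
f=grab('wrist')
p=cloud(f); im=f['pixels'].astype(int)
m=(im[...,2]>im[...,0]*1.6)&(p[...,2]>.066)&(p[...,2]<.078)&(abs(p[...,0]-.48)<.05)&(abs(p[...,1]-.04)<.05)
k=p[m]; print(len(k),k.mean(0),cv2.minAreaRect(k[:,:2].astype('f4')))
save(f,'w2.png')
E
```

```text
0.020641086975843926 0.0
1391 [0.49048133 0.03396201 0.0719883 ] ((0.4886905252933502, 0.03491587191820145), (0.020663175731897354, 0.03795674443244934), 77.18545532226562)
```

View pics/w2.png

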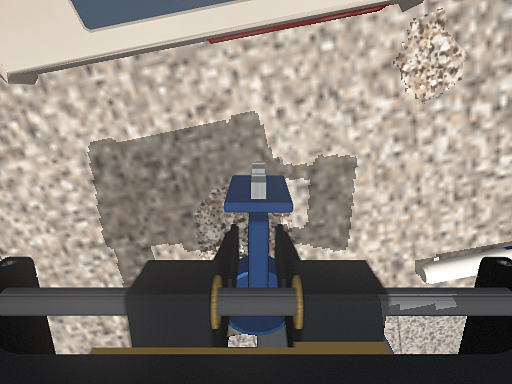

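The bracket web (259,240) lies midway between the fingers (235 and 287), which are still closing.

Call:
move_arm --xyz '[[0,0,0],[0,0,0],[0,0,0],[0,0,0]]' --twist '[[0,0,0],[0,0,0],[0,0,0],[0,0,0]]' --fingers '[255,255,255,255]'

```text
time_s: 5.25
eef_pos: [0.4797, 0.0379, 0.0385]
orientation: [3.142, 0.0, -0.214]
wrist_force: [0.7, -0.4, -0.4]
gripper_width: 0.0101
finger_force: 40.0
```

```bash
python3 - <<'E'
from h import *
# flange/hook extents in tool-aligned frame after grasp
f=grab('wrist');s=status.state();print(s['gripper_width'],s['finger_force'],s['eef_pos'],s['orientation'])
p=cloud(f)-s['eef_pos'];a=s['orientation'][2]
X=p[...,0]*np.cos(a)+p[...,1]*np.sin(a);Y=-p[...,0]*np.sin(a)+p[...,1]*np.cos(a);Z=p[...,2]+s['eef_pos'][2]
im=f['pixels'].astype(int)
bl=(im[...,2]>im[...,0]*1.6)&(X>0)&(X<.06)&(abs(Y)<.04)
for lo,hi in[(.054,.062),(.068,.076)]:
    m=bl&(Z>lo)&(Z<hi); print(lo,m.sum(),np.percentile(X[m],[1,50,99]).round(4),np.percentile(Y[m],[1,50,99]).round(4),np.median(Z[m]))
E
```

```text
0.009528821269566019 39.999682903289795 [0.47975665 0.03792633 0.0385586 ] [-3.14159087e+00  1.68912273e-04 -2.14031551e-01]
0.054 838 [0.0272 0.0305 0.033 ] [-0.0181 -0.0004  0.0164] 0.05821014443653004
0.068 1076 [0.0005 0.015  0.0278] [-0.0056 -0.0011  0.0038] 0.07224593731639865
```

Call:
move_arm --xyz '[[0,0,-0.02],[0,0,-0.05],[0,0,-0.05],[0,0,-0.04],[0,0,0],[0,0,0],[0,0,0],[0,0,0]]' --twist '[[0,0,0],[0,0,0],[0,0,0],[0,0,7.7],[0,0,7.7],[0,0,7.7],[0,0,7.6],[0,0,0]]' --fingers '[255,255,255,255,255,255,255,255]'

```text
time_s: 6.3
eef_pos: [0.4796, 0.0379, 0.1983]
orientation: [3.141, 0.0, -0.748]
wrist_force: [-0.1, 0.1, -1.4]
gripper_width: 0.0095
finger_force: 40.0
```

```bash
python3 - <<'E'
from h import *
steps([.566,-.083,.2],-.75)
E
```

```text
tcp [0.4796 0.0379 0.1983] rpy [ 3.1413e+00  5.0000e-04 -7.4830e-01]
shift tool [ 0.1456  0.0299 -0.0017]
twist [0.02 0.03 0.1 ] shift after twist [ 0.1457  0.0296 -0.0017]
```

Call:
move_arm --xyz '[[0.035,0.01,-0.01],[0.035,0.01,-0.01],[0.035,0.01,0],[0.03,0,0],[0.01,0,0],[0,0,0],[0,0,0]]' --twist '[[0,0,0],[0,0,0],[0,0,0],[0,0,0],[0,0,0],[0,0,0],[0,0,0]]' --fingers '[255,255,255,255,255,255,255]'

```text
time_s: 7.18
eef_pos: [0.5649, -0.082, 0.2185]
orientation: [3.141, 0.001, -0.749]
wrist_force: [-0.2, 0.6, -2.3]
gripper_width: 0.0094
finger_force: 40.0
```

```bash
python3 - <<'E'
from h import *
f=grab('wrist');s=status.state();print(s['eef_pos'],s['orientation'])
p=cloud(f)-s['eef_pos'];a=s['orientation'][2]
X=p[...,0]*np.cos(a)+p[...,1]*np.sin(a);Y=-p[...,0]*np.sin(a)+p[...,1]*np.cos(a);Z=p[...,2]+s['eef_pos'][2]
np.savez('pics/w3.npz',X=X,Y=Y,Z=Z)
m=(X>.05)&(X<.2)&(abs(Y)<.06)&(Z>.135)&(Z<.19)
v,u=np.where(m);print(m.sum(),u.min(),u.max(),v.min(),v.max())
h,e=np.histogram(Z[m],bins=np.arange(.135,.19,.002));print(list(zip(e.round(3),h)))
print(cv2.minAreaRect(np.c_[X[m],Y[m]].astype('f4')))
save(f,'w3.png',(max(u.min()-25,0),max(v.min()-25,0),u.max()+25,v.max()+60),4 if u.max()-u.min()<130 else 2.5)
E
```

```text
[ 0.56498373 -0.08202523  0.2186151 ] [ 3.14158577e+00  3.77699747e-04 -7.48496906e-01]
1499 209 302 0 37
[(np.float64(0.135), np.int64(40)), (np.float64(0.137), np.int64(40)), (np.float64(0.139), np.int64(47)), (np.float64(0.141), np.int64(52)), (np.float64(0.143), np.int64(65)), (np.float64(0.145), np.int64(55)), (np.float64(0.147), np.int64(68)), (np.float64(0.149), np.int64(57)), (np.float64(0.151), np.int64(199)), (np.float64(0.153), np.int64(358)), (np.float64(0.155), np.int64(32)), (np.float64(0.157), np.int64(22)), (np.float64(0.159), np.int64(66)), (np.float64(0.161), np.int64(321)), (np.float64(0.163), np.int64(77)), (np.float64(0.165), np.int64(0)), (np.float64(0.167), np.int64(0)), (np.float64(0.169), np.int64(0)), (np.float64(0.171), np.int64(0)), (np.float64(0.173), np.int64(0)), (np.float64(0.175), np.int64(0)), (np.float64(0.177), np.int64(0)), (np.float64(0.179), np.int64(0)), (np.float64(0.181), np.int64(0)), (np.float64(0.183), np.int64(0)), (np.float64(0.185), np.int64(0)), (np.float64(0.187), np.int64(0))]
((0.13742965459823608, 0.000210590660572052), (0.023662297055125237, 0.06553558260202408), 0.04645070806145668)
```

View pics/w3.png

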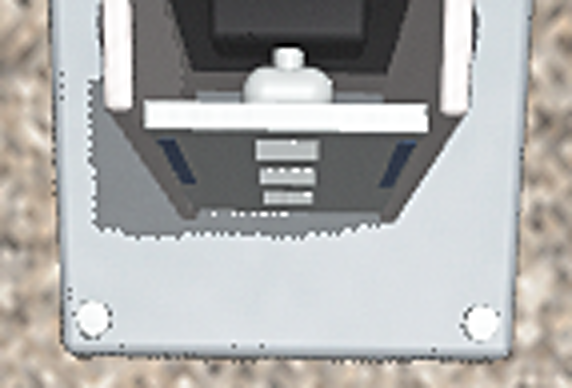

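The wrist crop shows the strip's top edge at (285,115), between the channel walls, with three slots beneath it.

```bash
python3 - <<'E'
from h import *
d=np.load('pics/w3.npz');X,Y,Z=d['X'],d['Y'],d['Z']
B=(X>.05)&(X<.2)&(abs(Y)<.06)
c=B&(Z>.1585)&(Z<.166); print('col',np.median(Z[c]),Y[c].min(),Y[c].max(), X[c].min())
m=B&(Z>.150)&(Z<.157)&(abs(Y)<.02)
print('strip z percentiles',np.percentile(Z[m],[10,50,90]).round(4))
t=B&(abs(Z-np.median(Z[m]))<.0012)&(abs(Y)<.027)
print(t.sum(),np.percentile(X[t],[2,50,98]).round(4),'Y',Y[t].min(),Y[t].max())
print('yaw slope deg',np.degrees(np.polyfit(Y[t],X[t],1)[0]))
g=B&(Z>.03)&(Z<.148)&(abs(Y)<.02)
k=np.polyfit(np.c_[Z[g]].ravel(),X[g],1);r=X[g]-np.polyval(k,Z[g]);print('face X med',np.median(X[g]),'tilt',k, r.std(), 'yaw',np.degrees(np.polyfit(Y[g],X[g],1)[0]))
print([ (z,np.median(X[B&(abs(Z-z)<.004)&(abs(Y)>.009)&(abs(Y)<.02)]).round(4)) for z in (.06,.08,.1,.12,.14)])
fl=(X>.02)&(X<.045)&(abs(Y)<.03); zz=Z[fl]; print('flange/hook', [ (round(lo,3),((zz>lo)&(zz<lo+.004)).sum(),np.percentile(X[fl][(zz>lo)&(zz<lo+.004)],[2,98]).round(4) if ((zz>lo)&(zz<lo+.004)).any() else 0) for lo in np.arange(.224,.246,.004)])
fm=fl&(abs(Z-.238)<.004)
im=load('wrist')['pixels'].astype(int); bl=im[...,2]>im[...,0]*1.6
q=fm&bl; print('flange top z',np.median(Z[q]),'Y',np.percentile(Y[q],[1,50,99]).round(4),'X',np.percentile(X[q],[1,50,99]).round(4))
E
```

```text
col 0.16205939018590435 -0.02988417188989815 0.030208871991672805 0.12681666547048923
strip z percentiles [0.1523 0.1534 0.1543]
472 [0.1262 0.1282 0.1426] Y -0.026864823024158442 0.02635913302068093
yaw slope deg 1.1556603317783984
face X med 0.13755686268647663 tilt [-0.03700467  0.14223404] 0.012001079441719631 yaw -0.16987620141059906
[(0.06, np.float64(0.1267)), (0.08, np.float64(0.1264)), (0.1, np.float64(0.1266)), (0.12, np.float64(0.1453)), (0.14, np.float64(0.1264))]
flange/hook [(np.float64(0.224), np.int64(128), array([0.0326, 0.0423])), (np.float64(0.228), np.int64(227), array([0.0327, 0.0423])), (np.float64(0.232), np.int64(353), array([0.0327, 0.042 ])), (np.float64(0.236), np.int64(819), array([0.0273, 0.0331])), (np.float64(0.24), np.int64(56), array([0.0203, 0.0285])), (np.float64(0.244), np.int64(67), array([0.0207, 0.0284]))]
flange top z 0.23817545433911186 Y [-0.0177 -0.0002  0.0167] X [0.0277 0.0307 0.0333]
```

Call:
move_arm --xyz '[[0.01,0,0.02],[0.01,0,0.02],[0.01,0,0.02],[0.01,0,0.02],[0.01,0,0.01],[0.01,0,0],[0,0,0],[0,0,0]]' --twist '[[0,0,0],[0,0,0],[0,0,0],[0,0,0],[0,0,0],[0,0,0],[0,0,0],[0,0,0]]' --fingers '[255,255,255,255,255,255,255,255]'

```text
time_s: 8.22
eef_pos: [0.61, -0.1239, 0.1298]
orientation: [-3.141, -0.001, -0.75]
wrist_force: [0.1, 0.2, -0.7]
gripper_width: 0.01
finger_force: 40.0
```

```bash
cat > n.py <<'E'
from h import *
f=grab('wrist');s=status.state();print(s['eef_pos'],s['orientation'],s['wrist_force'])
p=cloud(f)-s['eef_pos'];a=s['orientation'][2]
X=p[...,0]*np.cos(a)+p[...,1]*np.sin(a);Y=-p[...,0]*np.sin(a)+p[...,1]*np.cos(a);Z=p[...,2]+s['eef_pos'][2]
im=f['pixels'].astype(int); bl=im[...,2]>im[...,0]*1.6
zf=s['eef_pos'][2]+.0194
q=bl&(abs(Z-zf)<.004)&(X>.02)&(X<.045)&(abs(Y)<.03)
print('flange z',np.median(Z[q]),'Y',np.percentile(Y[q],[1,50,99]).round(4),'X',np.percentile(X[q],[1,50,99]).round(4))
B=(X>.03)&(X<.12)&(abs(Y)<.035)&~bl
c=B&(Z>.1585)&(Z<.166); print('col',np.median(Z[c]),Y[c].min(),Y[c].max(), np.percentile(X[c],1))
t=B&(Z>.1505)&(Z<.156)&(abs(Y)<.022)
x0=np.percentile(X[t],[2,10,50]);t&=X<x0[1]+.004
print('strip',np.percentile(Z[t],[10,50,90]).round(4),x0.round(4))
E
python3 n.py
```

```text
[ 0.60983029 -0.12376339  0.12965278] [-3.14089441e+00 -1.26392644e-03 -7.49723509e-01] [-0.09557414 -0.57588689 -1.46853119]
flange z 0.1494130975470476 Y [-0.0177  0.0003  0.0168] X [0.0278 0.031  0.0335]
col 0.16218633175654762 -0.02999517109366468 0.030669345766731856 0.06712795582934337
strip [0.1525 0.1534 0.1542] [0.0651 0.0658 0.0682]
```

Call:
move_arm --xyz '[[0.01,0,0.001],[0.008,0,0],[0,0,0],[0,0,0]]' --twist '[[0,0,0],[0,0,0],[0,0,0],[0,0,0]]' --fingers '[255,255,255,255]'

```text
time_s: 8.78
eef_pos: [0.6225, -0.136, 0.1275]
orientation: [3.141, 0.0, -0.75]
wrist_force: [0.4, 0.2, -1.2]
gripper_width: 0.0103
finger_force: 40.0
```

```bash
python3 n.py
```

```text
[ 0.62247095 -0.13595366  0.12751675] [ 3.14147182e+00  3.74825689e-04 -7.49829784e-01] [-0.70461291 -0.31926005 -1.43201188]
flange z 0.1471921432866518 Y [-0.0174  0.      0.0168] X [0.0278 0.0308 0.0334]
col 0.16220760712294446 -0.029529050036255014 0.030863481811386838 0.04988399604619755
strip [0.1521 0.1533 0.1541] [0.0475 0.0481 0.0505]
```

Call:
move_arm --xyz '[[0.003,-0.0008,-0.0008],[0.003,0,0],[0.002,0,0],[0,0,0]]' --twist '[[0,0,0],[0,0,0],[0,0,0],[0,0,0]]' --fingers '[255,255,255,255]'

```text
time_s: 9.32
eef_pos: [0.6291, -0.141, 0.1284]
orientation: [3.142, 0.0, -0.75]
wrist_force: [0.4, 0.6, -1.3]
gripper_width: 0.0099
finger_force: 40.0
```

Call:
move_arm --xyz '[[0.002,0,0],[0.001,0,0],[0,0,0]]' --twist '[[0,0,0],[0,0,0],[0,0,0]]' --fingers '[255,255,255]'

```text
time_s: 9.7
eef_pos: [0.6312, -0.143, 0.1284]
orientation: [-3.142, 0.0, -0.75]
wrist_force: [0.1, -0.1, -0.5]
gripper_width: 0.0095
finger_force: 40.0
```

```bash
python3 n.py
```

```text
[ 0.63119492 -0.14291402  0.12844951] [-3.14156831e+00  4.52819816e-05 -7.49825327e-01] [-0.78036974  0.06397968 -2.10647335]
flange z 0.1481265137183044 Y [-0.0177 -0.0002  0.0168] X [0.0276 0.0308 0.0334]
col 0.16220074340834328 -0.030482361335622033 0.030049472600083383 0.03877987658993435
strip [0.152  0.1533 0.1541] [0.0364 0.0369 0.0392]
```

The hooks are 6.5 mm into the slots with no contact force. I'll close the last 3.5 mm gently.

Call:
move_arm --xyz '[[0.0015,0,0],[0.0015,0,0],[0,0,0]]' --twist '[[0,0,0],[0,0,0],[0,0,0]]' --fingers '[255,255,255]'

```text
time_s: 10.12
eef_pos: [0.6334, -0.145, 0.1284]
orientation: [-3.142, 0.0, -0.75]
wrist_force: [-0.5, -0.4, -1.6]
gripper_width: 0.01
finger_force: 40.0
```

Call:
move_arm --xyz '[[0.0005,0,0],[0,0,0]]' --twist '[[0,0,0],[0,0,0]]' --fingers '[255,255]'

```text
time_s: 10.38
eef_pos: [0.6335, -0.145, 0.1284]
orientation: [3.141, 0.001, -0.75]
wrist_force: [-2.0, 1.2, 0.2]
gripper_width: 0.01
finger_force: 40.0
```

Call:
move_arm --xyz '[[0,0,0.001],[0,0,0.001],[0,0,0.001],[0,0,0]]' --twist '[[0,0,0],[0,0,0],[0,0,0],[0,0,0]]' --fingers '[255,255,255,255]'

```text
time_s: 10.88
eef_pos: [0.6336, -0.1451, 0.1257]
orientation: [-3.142, 0.001, -0.75]
wrist_force: [-4.0, 2.2, 3.1]
gripper_width: 0.0102
finger_force: 40.0
```

Call:
move_arm --xyz '[[0,0,0.001],[0,0,0.001],[0,0,0]]' --twist '[[0,0,0],[0,0,0],[0,0,0]]' --fingers '[255,255,255]'

```text
time_s: 11.25
eef_pos: [0.6337, -0.1449, 0.1239]
orientation: [-3.141, 0.001, -0.75]
wrist_force: [-4.2, 4.1, 2.6]
gripper_width: 0.0098
finger_force: 40.0
```

Call:
move_arm --xyz '[[-0.0003,0,0.001],[0,0,0.001],[0,0,0.001],[0,0,0]]' --twist '[[0,0,0],[0,0,0],[0,0,0],[0,0,0]]' --fingers '[255,255,255,255]'

```text
time_s: 11.75
eef_pos: [0.6333, -0.1451, 0.1197]
orientation: [3.141, 0.001, -0.75]
wrist_force: [-1.7, 1.7, -1.8]
gripper_width: 0.0099
finger_force: 40.0
```

Call:
move_arm --xyz '[[0,0,0.001],[0,0,0.001],[0,0,0]]' --twist '[[0,0,0],[0,0,0],[0,0,0]]' --fingers '[255,255,255]'

```text
time_s: 12.12
eef_pos: [0.6334, -0.1451, 0.1181]
orientation: [3.141, 0.0, -0.75]
wrist_force: [-1.8, 1.3, -2.2]
gripper_width: 0.0099
finger_force: 40.0
```

Call:
move_arm --xyz '[[0,0,0.001],[0,0,0.001],[0,0,0]]' --twist '[[0,0,0],[0,0,0],[0,0,0]]' --fingers '[255,255,255]'

```text
time_s: 12.5
eef_pos: [0.6334, -0.1451, 0.1161]
orientation: [3.141, 0.0, -0.75]
wrist_force: [-2.1, 1.7, -2.1]
gripper_width: 0.0101
finger_force: 40.0
```

Call:
move_arm --xyz '[[0,0,0.001],[0,0,0]]' --twist '[[0,0,0],[0,0,0]]' --fingers '[255,255]'

```text
time_s: 12.75
eef_pos: [0.6335, -0.1451, 0.1153]
orientation: [3.142, 0.0, -0.75]
wrist_force: [-2.0, 2.0, -2.1]
gripper_width: 0.0096
finger_force: 40.0
```

```bash
python3 n.py
```

```text
[ 0.63343531 -0.14505785  0.11527402] [ 3.14149504e+00  2.63873055e-04 -7.49826827e-01] [-1.72020894  2.88650757 -1.63510561]
flange z 0.13106960761666875 Y [-0.0043 -0.0025 -0.0007] X [0.0334 0.0334 0.0334]
col 0.16218158964073282 -0.03048949738360613 0.029982876681127788 0.035665550927613934
strip [0.1519 0.1533 0.1541] [0.0333 0.0338 0.0362]
```

Call:
move_arm --xyz '[[0,0,0.0005],[0,0,0.0005],[0,0,0]]' --twist '[[0,0,0],[0,0,0],[0,0,0]]' --fingers '[255,255,255]'

```text
time_s: 13.18
eef_pos: [0.6335, -0.145, 0.1147]
orientation: [-3.142, 0.0, -0.75]
wrist_force: [-3.4, 4.6, 0.4]
gripper_width: 0.0098
finger_force: 40.0
```

Call:
move_arm --xyz '[[0,0,0.0005],[0,0,0]]' --twist '[[0,0,0],[0,0,0]]' --fingers '[255,255]'

```text
time_s: 13.42
eef_pos: [0.6336, -0.145, 0.1146]
orientation: [-3.141, -0.0, -0.75]
wrist_force: [-4.3, 3.0, 2.2]
gripper_width: 0.0099
finger_force: 40.0
```

Call:
move_arm --xyz '[[0,0,0.0005],[0,0,0]]' --twist '[[0,0,0],[0,0,0]]' --fingers '[255,255]'

```text
time_s: 13.68
eef_pos: [0.6336, -0.145, 0.1145]
orientation: [-3.141, -0.0, -0.75]
wrist_force: [-5.6, 3.2, 4.2]
gripper_width: 0.0099
finger_force: 40.0
```

Call:
move_arm --xyz '[[0,0,0.0005],[0,0,0]]' --twist '[[0,0,0],[0,0,0]]' --fingers '[255,255]'

```text
time_s: 13.92
eef_pos: [0.6336, -0.145, 0.1145]
orientation: [-3.141, -0.0, -0.75]
wrist_force: [-5.2, 3.8, 6.0]
gripper_width: 0.0101
finger_force: 40.0
```

```bash
python3 - <<'E'
from h import *
s=status.state();print(s['eef_pos'],s['wrist_force'],s['wrist_torque'])
f=grab('wrist');save(f,'w4.png',(150,100,370,330),2.6)
E
```

```text
[ 0.63361258 -0.14501307  0.11451996] [-5.21349776  3.78448408  5.99172871] [ 0.67821376  1.02689423 -0.0790097 ]
```

View pics/w4.png

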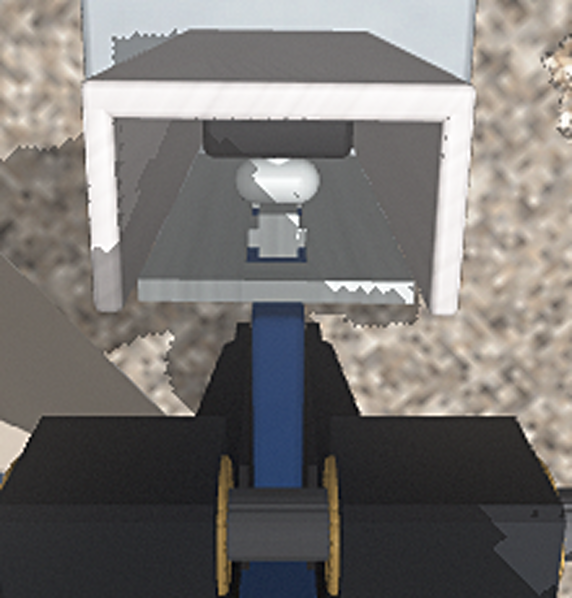

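The flange sits flat on the strip and the upper hook shows behind it at (278,235). It has stopped firmly at the expected home height, so I'll unload and let go.

Call:
move_arm --xyz '[[0,0,-0.001],[0,0,0],[0,0,0],[0,0,0],[0,0,0],[0,0,0]]' --twist '[[0,0,0],[0,0,0],[0,0,0],[0,0,0],[0,0,0],[0,0,0]]' --fingers '[255,200,150,150,150,150]'

```text
time_s: 14.72
eef_pos: [0.6336, -0.1452, 0.114]
orientation: [-3.142, -0.0, -0.75]
wrist_force: [-0.2, 0.5, 0.5]
gripper_width: 0.0387
finger_force: 0.0
```

Call:
move_arm --xyz '[[0,0,-0.01],[0,0,-0.03],[0,0,-0.03],[0,0,-0.03],[-0.04,0,-0.03],[-0.06,0,0],[0,0,0],[0,0,0]]' --twist '[[0,0,0],[0,0,0],[0,0,0],[0,0,0],[0,0,0],[0,0,0],[0,0,0],[0,0,0]]' --fingers '[150,150,150,120,100,100,100,100]'

```text
time_s: 15.72
eef_pos: [0.5607, -0.0771, 0.2448]
orientation: [-3.141, -0.002, -0.749]
wrist_force: [0.3, -0.1, -0.4]
gripper_width: 0.058
finger_force: 0.0
```

```bash
python3 - <<'E'
from h import *
f=grab('wrist');s=status.state();print(s['eef_pos'],s['orientation'],s['gripper_width'])
p=cloud(f);a=-.7498
im=f['pixels'].astype(int); bl=(im[...,2]>im[...,0]*1.6)
c=np.array([.6336,-.145]) # TCP at release -> bracket frame ~ x+.033
x=p[...,0]-c[0];y=p[...,1]-c[1];X=x*np.cos(a)+y*np.sin(a)-.033;Y=-x*np.sin(a)+y*np.cos(a);Z=p[...,2]
for n,m in [('web',bl&(X<-.008)&(X>-.052)&(abs(Y)<.02)&(Z>.13)),('flange',bl&(X>-.012)&(X<.004)&(abs(Y)<.025)&(Z>.12)&(Z<.14)),('cup',bl&(X<-.055)&(Z>.095)&(Z<.11)&(abs(Y)<.04)),('floor',bl&(abs(X+.086)<.015)&(abs(Y)<.015)&(Z<.095)&(Z>.06))]:
    if m.sum()>5:print(n,m.sum(),X[m].min().round(4),X[m].max().round(4),Y[m].min().round(4),Y[m].max().round(4),np.median(Z[m]).round(4))
    if n=='cup': k=p[m][:,:2].astype('f4');print(cv2.minEnclosingCircle(k)) if len(k)>5 else 0
g=(Z>.158)&(Z<.166)&(abs(X)<.02)&(abs(Y)<.04);print('col',np.median(Z[g]),np.percentile(X[g],1),Y[g].min(),Y[g].max())
# vial & printer from fixed cams
for n in('top','scene'):
    q=cloud(load(n)).reshape(-1,3)
    k=q[(abs(q[:,0]-.475)<.025)&(abs(q[:,1]-.328)<.025)&(q[:,2]>.062)];print(n,len(k),np.percentile(k,[2,50,98],axis=0).round(4).tolist())
    k=q[(abs(q[:,0]-.62)<.06)&(q[:,1]>-.07)&(q[:,1]<.05)];print('printer z',np.nanpercentile(k[:,2],[50,99]))
E
```

```text
[ 0.56106659 -0.07743056  0.24464777] [-3.14111787e+00 -1.28720430e-03 -7.49981676e-01] 0.05773853089923535
web 684 -0.052 -0.0082 -0.0049 0.0042 0.1475
flange 284 -0.0072 -0.0002 -0.0226 0.0173 0.1341
cup 458 -0.1124 -0.0557 -0.0259 0.0264 0.1
((0.596339762210846, -0.1101733148097992), 0.028666896745562553)
floor 781 -0.1005 -0.0714 -0.015 0.015 0.0781
col 0.16206647311606054 0.0011498467168733055 -0.03037490111012612 0.029809425276933633
top 40 [[0.4652, 0.3166, 0.0664], [0.4742, 0.3276, 0.0722], [0.4851, 0.3382, 0.0769]]
printer z [0.05582967 0.0924937 ]
scene 50 [[0.4659, 0.3192, 0.0625], [0.4726, 0.3301, 0.0699], [0.4844, 0.3399, 0.0727]]
printer z [0.05040852 0.08957784]
```

The bracket measures 0.2 mm from its expected home height and is released, and the cup centre is near (0.595,-0.109). Next is the vial.

Call:
move_arm --xyz '[[0,0,0],[0,0,0],[0,0,0],[0,0,0],[0,0,0],[-0.01,-0.05,0],[-0.01,-0.055,0],[-0.01,-0.055,0]]' --twist '[[0,0,-8.6],[0,0,-8.6],[0,0,-8.6],[0,0,-8.6],[0,0,-8.6],[0,0,0],[0,0,0],[0,0,0]]' --fingers '[0,0,0,0,0,0,0,0]'

```text
time_s: 16.77
eef_pos: [0.5311, 0.0837, 0.2442]
orientation: [3.142, -0.0, -0.001]
wrist_force: [0.7, 0.0, 0.4]
gripper_width: 0.0949
finger_force: 0.0
```

Call:
move_arm --xyz '[[-0.02,-0.055,0],[-0.01,-0.055,0],[-0.01,-0.055,0],[-0.01,-0.05,0],[-0.006,-0.03,0],[0,0,0],[0,0,0],[0,0,0]]' --twist '[[0,0,0],[0,0,0],[0,0,0],[0,0,0],[0,0,0],[0,0,0],[0,0,0],[0,0,0]]' --fingers '[0,0,0,0,0,0,0,0]'

```text
time_s: 17.77
eef_pos: [0.4748, 0.3269, 0.2439]
orientation: [3.141, -0.0, -0.001]
wrist_force: [0.2, -0.1, -0.2]
gripper_width: 0.0953
finger_force: 0.0
```

```bash
python3 - <<'E'
from h import *
f=grab('wrist');p=cloud(f)
m=(abs(p[...,0]-.475)<.03)&(abs(p[...,1]-.328)<.03)&(p[...,2]>.070)&(p[...,2]<.08)
k=p[m];print(len(k),k.mean(0),cv2.minEnclosingCircle(k[:,:2].astype('f4')))
m=(abs(p[...,0]-.475)<.03)&(abs(p[...,1]-.328)<.03)&(p[...,2]>.02)
k=p[m];print(k.min(0),k.max(0))
v,u=np.where(m);print(u.min(),u.max(),v.min(),v.max())
steps([.475,.328,.2],0)
save(f,'w5.png')
E
```

```text
349 [0.47817973 0.32397734 0.07290099] ((0.4777349531650543, 0.32413917779922485), 0.012285048142075539)
[0.46639949 0.29800033 0.02036351] [0.50499786 0.35799986 0.36434665]
107 386 149 383
tcp [0.4748 0.3269 0.244 ] rpy [ 3.1414e+00 -1.0000e-04 -1.1000e-03]
shift tool [ 0.0002 -0.0011  0.044 ]
twist [ 0.01 -0.01 -0.07] shift after twist [ 0.0002 -0.0011  0.044 ]
```

View pics/w5.png

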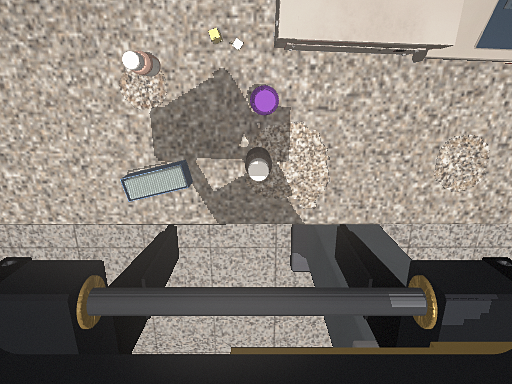

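The vial cap is at (258,165), midway between the fingers. The slide box (155,180) is about 90 mm to the left, so I'll descend with the gripper part-closed.

Call:
move_arm --xyz '[[0.002,0.001,0.04],[0,0,0.04],[0,0,0.04],[0,0,0.03],[0,0,0.03],[0,0,0.02],[0,0,0.014],[0,0,0]]' --twist '[[0,0,0],[0,0,0],[0,0,0],[0,0,0],[0,0,0],[0,0,0],[0,0,0],[0,0,0]]' --fingers '[80,80,80,80,80,80,80,80]'

```text
time_s: 18.82
eef_pos: [0.4757, 0.3266, 0.0292]
orientation: [3.141, 0.001, 0.0]
wrist_force: [-0.2, 0.7, 0.0]
gripper_width: 0.0653
finger_force: 0.0
```

Call:
move_arm --xyz '[[0,0,0],[0,0,0],[0,0,0],[0,0,0],[0,0,0],[0,0,0],[0,0,0],[0,0,0]]' --twist '[[0,0,0],[0,0,0],[0,0,0],[0,0,0],[0,0,0],[0,0,0],[0,0,0],[0,0,0]]' --fingers '[110,130,150,160,170,180,190,200]' --newtons 10

```text
time_s: 19.82
eef_pos: [0.4761, 0.3269, 0.0301]
orientation: [3.141, -0.0, 0.001]
wrist_force: [-0.7, -0.7, 1.7]
gripper_width: 0.0328
finger_force: 10.0
```

```bash
python3 - <<'E'
from h import *
f=grab('wrist');p=cloud(f);s=status.state();print(s['eef_pos'],s['gripper_width'],s['finger_force'])
m=(abs(p[...,0]-.475)<.03)&(abs(p[...,1]-.328)<.03)&(p[...,2]>.066)&(p[...,2]<.078)&(f['pixels'].min(-1)>120)
k=p[m];print(len(k),k.mean(0),cv2.minEnclosingCircle(k[:,:2].astype('f4')))
E
```

```text
[0.47618824 0.32693319 0.03013074] 0.03258823938796066 10.000673532485962
1551 [0.48257622 0.32594345 0.07225451] ((0.478534072637558, 0.325947105884552), 0.012048117816448212)
```

Call:
move_arm --xyz '[[0,0,-0.03],[0,0,-0.06],[0,0,-0.06],[0,0,-0.06],[0.01,0.05,0],[0.015,0.055,0],[0.015,0.055,0],[0.015,0.055,0]]' --twist '[[0,0,0],[0,0,0],[0,0,0],[0,0,0],[0,0,0],[0,0,0],[0,0,0],[0,0,0]]' --fingers '[200,200,200,200,200,200,200,200]' --newtons 15

```text
time_s: 20.88
eef_pos: [0.5313, 0.1106, 0.2396]
orientation: [-3.141, -0.0, 0.001]
wrist_force: [1.5, 0.2, -0.3]
gripper_width: 0.0327
finger_force: 15.0
```

Call:
move_arm --xyz '[[0.01,0.05,0],[0.01,0.05,0],[0.01,0.05,0],[0.01,0.05,0],[0,0,0],[0,0,0],[0,0,0],[0,0,0]]' --twist '[[0,0,0],[0,0,0],[0,0,0],[0,0,8.6],[0,0,8.6],[0,0,8.6],[0,0,8.6],[0,0,8.6]]' --fingers '[200,200,200,200,200,200,200,200]'

```text
time_s: 21.88
eef_pos: [0.5713, -0.0878, 0.2393]
orientation: [-3.141, 0.001, -0.755]
wrist_force: [0.3, -0.5, -0.5]
gripper_width: 0.0328
finger_force: 15.0
```

Call:
move_arm --xyz '[[0,0,0],[0,0,0]]' --twist '[[0,0,0],[0,0,0]]' --fingers '[200,200]'

```text
time_s: 22.12
eef_pos: [0.5713, -0.0878, 0.2397]
orientation: [-3.142, 0.0, -0.748]
wrist_force: [-0.5, 0.4, -0.0]
gripper_width: 0.0328
finger_force: 15.0
```

```bash
python3 - <<'E'
from h import *
steps([.5936,-.1077,.2],-.75)
E
```

```text
tcp [ 0.5713 -0.0878  0.2397] rpy [-3.1416e+00  4.0000e-04 -7.4760e-01]
shift tool [ 0.0299 -0.0006  0.0396]
twist [-0.    0.02  0.14] shift after twist [ 0.0299 -0.0006  0.0397]
```

Call:
move_arm --xyz '[[0.015,-0.0005,0.02],[0.015,0,0.02],[0,0,0.018],[0,0,0],[0,0,0]]' --twist '[[0,0,0],[0,0,0],[0,0,0],[0,0,0],[0,0,0]]' --fingers '[200,200,200,200,200]'

```text
time_s: 22.75
eef_pos: [0.5937, -0.1077, 0.1827]
orientation: [-3.141, -0.001, -0.749]
wrist_force: [-0.1, -0.1, 0.2]
gripper_width: 0.0327
finger_force: 15.0
```

```bash
python3 - <<'E'
from h import *
f=grab('wrist');s=status.state();print(s['eef_pos'],s['orientation'][2])
p=cloud(f)-s['eef_pos'];a=s['orientation'][2]
X=p[...,0]*np.cos(a)+p[...,1]*np.sin(a);Y=-p[...,0]*np.sin(a)+p[...,1]*np.cos(a);Z=p[...,2]+s['eef_pos'][2]
im=f['pixels'].astype(int);bl=im[...,2]>im[...,0]*1.6
m=(abs(X)<.03)&(abs(Y)<.03)&(abs(Z-s['eef_pos'][2]-.0425)<.004)&(im.min(-1)>120)
print('cap',m.sum(),cv2.minEnclosingCircle(np.c_[X[m],Y[m]].astype('f4')))
m=bl&(Z>.145)&(Z<.152)&(X>0)&(X<.1)&(abs(Y)<.03);print('web',m.sum(),X[m].min(),X[m].max(),np.percentile(Y[m],[2,50,98]))
m=(Z>.1585)&(Z<.166)&(X>.05)&(X<.13)&(abs(Y)<.04);print('col',np.percentile(X[m],1),Y[m].min(),Y[m].max())
save(f,'w6.png')
E
```

```text
[ 0.59402969 -0.10785162  0.18315953] -0.7492304861455767
cap 1373 ((0.0022138466592878103, -0.00043179639033041894), 0.012221470475196838)
web 1042 0.03332291946810234 0.08022178992714658 [-0.00488501 -0.00026437  0.00442886]
col 0.08950618974034841 -0.03076728782610752 0.029470084565598704
```

View pics/w6.png

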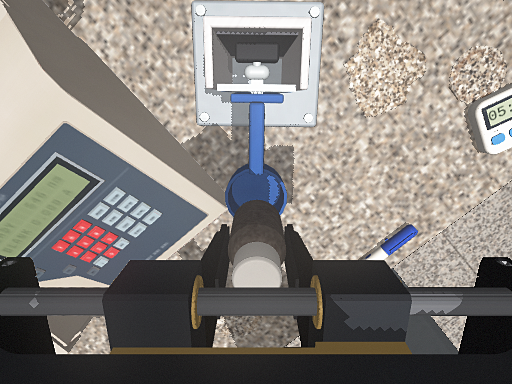

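The vial (255,235) is centred over the cup (257,190) within about 1 mm in the tool axes, so I'll lower it.

Call:
move_arm --xyz '[[-0.0008,0,0.015],[0,0,0.015],[0,0,0.015],[0,0,0.012],[0,0,0.01],[0,0,0],[0,0,0]]' --twist '[[0,0,0],[0,0,0],[0,0,0],[0,0,0],[0,0,0],[0,0,0],[0,0,0]]' --fingers '[200,200,200,200,200,200,200]'

```text
time_s: 23.68
eef_pos: [0.5935, -0.1076, 0.1155]
orientation: [-3.141, -0.001, -0.75]
wrist_force: [-0.2, -0.3, -1.2]
gripper_width: 0.033
finger_force: 15.0
```

Call:
move_arm --xyz '[[0,0,0.002],[0,0,0.001],[0,0,0.001],[0,0,0]]' --twist '[[0,0,0],[0,0,0],[0,0,0],[0,0,0]]' --fingers '[200,200,200,200]'

```text
time_s: 24.18
eef_pos: [0.593, -0.1075, 0.1109]
orientation: [3.142, 0.0, -0.75]
wrist_force: [-0.8, -0.4, -0.6]
gripper_width: 0.0328
finger_force: 15.0
```

Call:
move_arm --xyz '[[0,0,0.0007],[0,0,0],[0,0,0]]' --twist '[[0,0,0],[0,0,0],[0,0,0]]' --fingers '[200,200,200]'

```text
time_s: 24.55
eef_pos: [0.5931, -0.1075, 0.1103]
orientation: [-3.142, 0.0, -0.75]
wrist_force: [-0.0, -0.7, 0.2]
gripper_width: 0.0326
finger_force: 15.0
```

Call:
move_arm --xyz '[[0,0,0.0003],[0,0,0],[0,0,0],[0,0,0],[0,0,0],[0,0,0]]' --twist '[[0,0,0],[0,0,0],[0,0,0],[0,0,0],[0,0,0],[0,0,0]]' --fingers '[200,155,145,130,115,110]'

```text
time_s: 25.3
eef_pos: [0.5931, -0.1075, 0.1099]
orientation: [-3.142, 0.0, -0.75]
wrist_force: [0.2, 0.7, 0.2]
gripper_width: 0.0533
finger_force: 0.0
```

Call:
move_arm --xyz '[[0,0,-0.01],[0,0,-0.03],[0,0,-0.03],[0,0,-0.03],[-0.04,0,-0.02],[-0.04,0,0],[0,0,0],[0,0,0]]' --twist '[[0,0,0],[0,0,0],[0,0,0],[0,0,0],[0,0,0],[0,0,0],[0,0,0],[0,0,0]]' --fingers '[110,110,110,110,110,110,110,110]'

```text
time_s: 26.3
eef_pos: [0.5349, -0.0532, 0.2306]
orientation: [-3.141, -0.001, -0.75]
wrist_force: [-0.3, -0.4, -0.3]
gripper_width: 0.0541
finger_force: 0.0
```

```bash
python3 - <<'E'
from h import *
f=grab('wrist')
a=-.7498;p=cloud(f);c=np.array([.6336,-.145]);x=p[...,0]-c[0];y=p[...,1]-c[1];X=x*np.cos(a)+y*np.sin(a)-.033;Y=-x*np.sin(a)+y*np.cos(a);Z=p[...,2]
im=f['pixels'].astype(int);bl=im[...,2]>im[...,0]*1.6
m=(abs(X+.086)<.03)&(abs(Y)<.03)&(Z>.148)&(Z<.16)&(im.min(-1)>120);print('cap',m.sum(),cv2.minEnclosingCircle(np.c_[X[m],Y[m]].astype('f4')),np.median(Z[m]))
m=bl&(X>-.012)&(X<.004)&(abs(Y)<.025)&(Z>.12)&(Z<.14);print('flange',np.median(Z[m]),X[m].max())
save(f,'w7.png')
E
```

```text
cap 767 ((-0.08790857344865799, -0.0005999065469950438), 0.012080511078238487) 0.1507544875898147
  return _methods._mean(a, axis=axis, dtype=dtype,
  ret = ret.dtype.type(ret / rcount)
Traceback (most recent call last):
ValueError: zero-size array to reduction operation maximum which has no identity
```

The picture allowance is used up, so I'll check the bracket numerically.

```bash
python3 - <<'E'
from h import *
f=load('wrist');a=-.7498
def fr(f):
    p=cloud(f);x=p[...,0]-.6336;y=p[...,1]+.145
    return x*np.cos(a)+y*np.sin(a)-.033,-x*np.sin(a)+y*np.cos(a),p[...,2]
X,Y,Z=fr(f)
v,u=np.where((Z>.03)&(X>-.05)&(abs(Y)<.03));print('rows seen near stand',len(v),X[(abs(Y)<.005)&(Z>.06)].max())
for n in('scene','top'):
    f=grab(n);X,Y,Z=fr(f);im=f['pixels'].astype(int);bl=im[...,2]>im[...,0]*1.5
    b=bl&(X>-.12)&(X<.01)&(abs(Y)<.035)&(Z>.05)
    for nm,m in[('web',b&(X>-.05)&(X<-.008)&(abs(Y)<.01)&(Z>.14)),('flange',b&(X>-.012)),('all',b)]:
        if m.sum():print(n,nm,m.sum(),np.percentile(X[m],[3,97]).round(4),np.percentile(Y[m],[3,97]).round(4),np.percentile(Z[m],[3,50,97]).round(4))
E
```

```text
rows seen near stand 1209 -0.016854221880734703
scene web 9 [-0.0464 -0.012 ] [-0.0018  0.0065] [0.1413 0.145  0.1469]
scene flange 40 [-0.0119 -0.0019] [-0.0109  0.0173] [0.0771 0.1152 0.1408]
scene all 115 [-0.1165 -0.0039] [-0.0142  0.0245] [0.077  0.0938 0.1454]
top all 2 [-0.1146 -0.1133] [-0.0062 -0.0054] [0.0844 0.0914 0.0985]
```

```bash
python3 -c "
from bench import job
print(job.sign_off())"
```

```text
the job is handed in; nothing more can be done
None
```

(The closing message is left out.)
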